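# Free the loan power banks from their locked dock with the forked key

### The arm

A 7-joint arm with a two-finger parallel gripper is mounted at the origin on a cart in front of the work surface, level with it; the furniture and walls round the work are solid. World frame = base frame: x ahead of the robot, y to its left, z up, the work surface at z = 0. Lengths are in m, angles in rad, forces in N, time in s.
With the tool pointing down it reaches from about 0.425 to 0.875 m from the base axis. Payload 8.4 kg.
Tool frame: the origin (TCP) lies at the very end of the fingers, on their centre line; the grasp point (between the pads) lies 19 mm behind it; z points along the fingers, y is the line along which they close (so a half turn about z gives the same grasp; the last joint's range is limited). The gripper opens to 85 mm and grips with 20 to 120 N. Pads are 22 mm wide; open, the fingers measure 114 mm over their backs; the gripper's body (76 mm by 85 mm) begins 54 mm behind the grasp point. The pads swing forward as they close: fully open they stand 13 mm farther back than shut.
Start: joints at [1.23, 0.333, 0.04, 1.465, -0.013, 1.343, -0.059], TCP at [0.156, -0.631, 0.231] pointing down, gripper open.
Joint ranges: [-2.58, 2.58], [-0.38, 2.09], [-1.3, 1.39], [0.25, 2.4], [-1.5, 4.64], [0.08, 2.09], [-2.65, 2.65]. Speed limits (rad/s): [2.22, 2.22, 2.79, 2.79, 3.14, 3.14, 3.14].

### API

Orientations are given as a unit quaternion [x, y, z, w].
In Python, from station import r gives the robot as it stands.
- The arm moves only by the tool creep_tool, called after ">>>" by a JSON object that holds its "api" and its "payload", one argument or row to a line. Schema: {"type":"object","properties":{"offsets":{"type":"array","items":{"type":"number"},"minItems":5,"maxItems":60},"clamp_n":{"type":"number"},"only":{"type":"string"},"quiet":{"type":"boolean"},"lines":{"type":"string"}},"required":["offsets"],"additionalProperties":false}. offsets is one flat list of numbers that holds 1 to 12 rows one after another, with no inner brackets; each row has 5 numbers: dx, dy, dz in mm, then a turn about the tool's z in units of 0.1 rad, then the opening from 0.0 (shut) to 1.0 (fully open); each row is the pose to reach, as a shift and turn from the pose commanded when the call began, along the tool's axes at that moment; what a row does not reach only later rows make up. A row lasts 1/10 s, in which the tool goes at most 0.05 m and 0.15 rad, less where a joint would pass 70% of its speed; a pose out of reach is approached as far as the arm can. The fingers move at their own pace and stop on an object; clamp_n is the grip in N (left out, the last holds). Time passes only in rows, so rows that do not move let the fingers close. The tool returns the time, the measured TCP pose, the force, the opening and the grip force at its end. only (a regular expression) keeps the lines of the reply that match it, lines (a string "A,B") keeps lines A to B, and quiet returns only ok. Input that does not fit is refused with a message, and nothing moves.
- r.read_state(): the state, without advancing time (a new reading comes with each control period).
- r.capture(name): name is "scene" or "top" or "wrist"; returns a dict with "color" (384x512x3 uint8, blue, green, red), "fx", "fy", "cx", "cy" (pixels), "camera_from_world" (4x4, takes a point from world to camera coordinates); the wrist camera has in their place "hand_eye" (4x4, takes a point from camera to tool coordinates, whose origin is the TCP and whose axes are the flange's). Camera axes: x right, y up, looking along -z (the intrinsics and any distortion apply to the point x, -y, -z); pixel columns grow to the right and rows downward; lengths in m; the calibration is good to about 2 mm. The wrist camera is an equidistant fisheye: a pixel r from the principal point sees the ray r / f radians off the axis. A picture is of the moment at which its call begins: read the wrist's pose just before it. There is no depth.
- r.close_job(): hands the job in; it is judged then, once.
The state is a dict: "time_s": time; "joint_pos": joint angles; "qd": joint speeds; "tau": joint torques, N m; "eef_pos": TCP position; "eef_rot": TCP orientation; "ft_force": force on the tool from outside, world axes, zero at the start; "torque": the same for the moment, N m; "finger_gap": opening from 0.0 (shut) to 1.0 (fully open); "grip_force": force on a finger pad.
Only numpy, scipy, OpenCV 4.12 (cv2) and the standard library are available. Lean on these libraries where they do the work, as an engineer would, in place of code of your own. Each camera call takes 0.05 s, during which the arm holds its last target. There are 200 camera calls.

### The job

Take the forked key (the square-handled one with two tines, not the round-handled plain one) out of its wooden tray and use it to release every power bank in the lending dock: straddle the rod of each spring bar with the tines and push its collar back, away from the bank, until the bank pops up; work the spring bars with the key only, never with the fingers. Then return the forked key to the wooden tray and set all the power banks down in the black loan tray without dropping them, leaving everything else where it is.

Things in the scene. Friction and masses are not known exactly. Their poses are not given: they have to be found in the camera images.
- dock: Grey lending dock fixed to the worktop, 36 mm high (flat deck); its x points away from the robot (turned up to 0.2 rad). Block from x = -95 to +75 mm, 256 mm wide; origin on the worktop. Bays a, b, c, d at y = +99, +33, -33, -99 mm, pockets (61 x 31 mm, floor at 6 mm) centred at x = +35 mm. Spring bars lie along x on the robot's side of the pockets.
- collar_a (a point): Centre of the bank-side face of bay a's collar (20 mm across, 4 mm thick; at dock x = -52 mm, 47 mm above the worktop when home) on a 6 mm rod along dock x. Bare rod for the tines: 36 mm, from the collar to a bearing block (22 mm wide, 18 mm above the deck) nearer the bank. Behind the collar the spring's barrel, x = -92 to -70 mm, 24 mm above the deck.
- collar_b (a point): The same for bay b
- collar_c (a point): The same for bay c
- bar_a (a joint): Spring bar of bay a (m): 0 = home, its nose hooked 5 mm over the bank's lug; grows to the stop at 0.010 as the collar is pushed along the dock's -x. The bank is free beyond about 0.006. About 2 N at 0, 6 N at 0.010; springs home by itself when let go, then under the lug of the raised bank.
- bar_b (a joint): The same for bay b
- bar_c (a joint): The same for bay c
- bank_a: White power bank in bay a (may be absent), 58 (x) x 28 (y) x 52 mm high, 0.12 kg; origin under its body. A lug sticks 8 mm out of its -x end, 26 to 32 mm up. Locked: origin 10 mm above the worktop, top 26 mm above the deck. A sprung foot below it (3 N) raises it 14 mm when freed and stays out, so it stands 70 mm high in all, origin 18 mm up. Grip across the 28 mm and draw it straight up.
- bank_b: The same in bay b (may be absent)
- bank_c: The same in bay c (may be absent)
- fork_key: Forked key standing on its tines in the wooden tray, 90 mm high, 0.12 kg; origin centre of underside, z up. Black square handle 24 x 24 mm from z = 38 to 90 mm; two steel tines below, each 28 (x) x 7 (y) mm, 12 mm apart along y, gap open from z = 0 to 30 mm. They straddle a rod that runs along the key's x; a half turn about z makes no difference.
- key_tray: Wooden tray fixed to the worktop, 200 (x) x 140 (y) mm, walls 4 mm thick and 20 mm high, floor 4 mm thick; origin centre of the underside. It holds the forked key, the plain key, a glue stick (lying, 25 mm thick) and an eraser.
- loan_tray: Black loose tray, 220 (x) x 140 (y) mm, walls 4 mm thick and 20 mm high, floor 4 mm thick, 0.5 kg, empty at the start; origin centre of the underside.
- plain_key: Plain key with a round 20 mm handle and a round 26 mm solid foot, 75 mm high, standing in the wooden tray: not to be used. Origin centre of the underside.
- glue_stick: Glue stick lying in the wooden tray, 104 mm long, 25 mm thick
- eraser: Eraser lying in the wooden tray, 23 x 58 x 13 mm
- sticky_pad: Pad of sticky notes on the worktop, 80 x 81 x 20 mm
- tape_roll: Roll of tape on the worktop, 96 mm across, 25 mm high
- date_stamp: Date stamp standing on the worktop, 42 x 62 x 98 mm
- collar_d (a point): The same for bay d
- bar_d (a joint): The same for bay d
- bank_d: The same in bay d (may be absent)

How it is judged:
On the way, in this order (a step that is already met when the one before it is completed fails the run):
1. the forked key is lifted clear of its tray (z of fork_key in the frame of key_tray above 0.03 m), for 0.1 s.
2. every power bank that is present has been released (raised at least 10 mm by its sprung foot, or already taken away) (distance of each of bank_a, bank_b, bank_c, bank_d from where it was at the start of the episode above 0.01 m), for 0.2 s.
At the end, for the whole second after the job is handed in: Every power bank present rests in the black tray, inside its walls, in any attitude (origin under 35 mm above the tray's underside); the forked key rests in the wooden tray (origin under 30 mm above its underside); the spring bars are home within 3 mm; the black tray lies flat; all is at rest (x of fork_key in the frame of key_tray between -0.1 and 0.1 m and y of fork_key in the frame of key_tray between -0.07 and 0.07 m and z of fork_key in the frame of key_tray between 0 and 0.03 m and linear speed of each of fork_key, bank_a, bank_b, bank_c, bank_d below 0.02 m/s and x of bank_a in the frame of loan_tray between -0.108 and 0.108 m and y of bank_a in the frame of loan_tray between -0.068 and 0.068 m and z of bank_a in the frame of loan_tray between 0.001 and 0.035 m and x of bank_b in the frame of loan_tray between -0.108 and 0.108 m and y of bank_b in the frame of loan_tray between -0.068 and 0.068 m and z of bank_b in the frame of loan_tray between 0.001 and 0.035 m and x of bank_c in the frame of loan_tray between -0.108 and 0.108 m and y of bank_c in the frame of loan_tray between -0.068 and 0.068 m and z of bank_c in the frame of loan_tray between 0.001 and 0.035 m and x of bank_d in the frame of loan_tray between -0.108 and 0.108 m and y of bank_d in the frame of loan_tray between -0.068 and 0.068 m and z of bank_d in the frame of loan_tray between 0.001 and 0.035 m and value of joint each of bar_a, bar_b, bar_c, bar_d below 0.003 m and angle between loan_tray's own z axis and vertical below 0.1 rad and height (world z) of loan_tray below 0.01 m); the robot touches nothing.
It fails at once if the fingers push a spring bar (over 1.5 N) (contact force between the fingers and bar_a above 1.5 N or contact force between the fingers and bar_b above 1.5 N or contact force between the fingers and bar_c above 1.5 N or contact force between the fingers and bar_d above 1.5 N).
It fails at once if a power bank is dropped (moves faster than 1.2 m/s out of the fingers' grip, a fall of about 7 cm) ((linear speed of bank_a above 1.2 m/s and contact force between the fingers and bank_a below 0.1 N) or (linear speed of bank_b above 1.2 m/s and contact force between the fingers and bank_b below 0.1 N) or (linear speed of bank_c above 1.2 m/s and contact force between the fingers and bank_c below 0.1 N) or (linear speed of bank_d above 1.2 m/s and contact force between the fingers and bank_d below 0.1 N)).
It fails at once if the plain key, glue stick or eraser is shifted more than 6 cm, or another bystander more than 4 cm (distance of any of plain_key, glue_stick, eraser from where it was at the start of the episode above 0.06 m or distance of any of sticky_pad, tape_roll, date_stamp from where it was at the start of the episode above 0.04 m).
Of bank_a, bank_b, bank_c, bank_d only 3 to 4 are there at a start; the rules pass over those that are not, and their reading is None.
At some moment in a run one of loan_tray may be knocked a few centimetres aside while the robot is not near it.
It also fails if it takes over 210 s, if anything falls off the work surface, if the arm or the gripper's body presses on something with over 40 N, if the wrist force passes 120 N, or if a joint passes its speed limit or range.

## Working session

There is one attempt and no reset: what is moved stays moved. The work goes in short steps, Python scripts to look and compute and a tool call to move; the robot and the scene stay as the last step left them, time stands still between calls to the robot, and variables do not carry over. Pictures are saved under pics/ and viewed, at most 14 in all, crops included, and the job is handed in when it is done.

```bash
ls; mkdir -p pics
```

Run:
```python
from station import r
import cv2
s=r.read_state();print({k:s[k] for k in('time_s','eef_pos','eef_rot','finger_gap')})
for n in('scene','top'):
    c=r.capture(n);cv2.imwrite(f'pics/{n}0.png',cv2.resize(c['color'],(800,600),interpolation=cv2.INTER_CUBIC));print(n,c['fx'],c['fy'],c['cx'],c['cy'],c['camera_from_world'],[k for k in c])
```

```text
pics
station.py
{'time_s': 0.0, 'eef_pos': array([ 0.15550942, -0.63065906,  0.23042506]), 'eef_rot': array([ 9.92702275e-01,  1.20588325e-01, -1.47418521e-04, -7.91954196e-04]), 'finger_gap': 1.0016390374636237}
scene 461.98713359958265 461.98713359958265 257.0521321534517 191.73895096855472 [[ 0.6556631  -0.75485867  0.01715484 -0.36117923]
 [ 0.30036964  0.28160843  0.91130389 -0.22052396]
 [-0.69273658 -0.59235554  0.41137688 -0.78945726]
 [ 0.          0.          0.          1.        ]] ['color', 'fx', 'fy', 'cx', 'cy', 'camera_from_world']
top 440.00433426757075 440.00433426757075 259.4557532176906 196.1025949183102 [[ 0.01258624 -0.99972195 -0.01994029  0.01013548]
 [ 0.99537638  0.01062747  0.09546158 -0.55448846]
 [-0.09522312 -0.0210496   0.99523338 -1.14055439]
 [ 0.          0.          0.          1.        ]] ['color', 'fx', 'fy', 'cx', 'cy', 'camera_from_world']
```
View pics/top0.png

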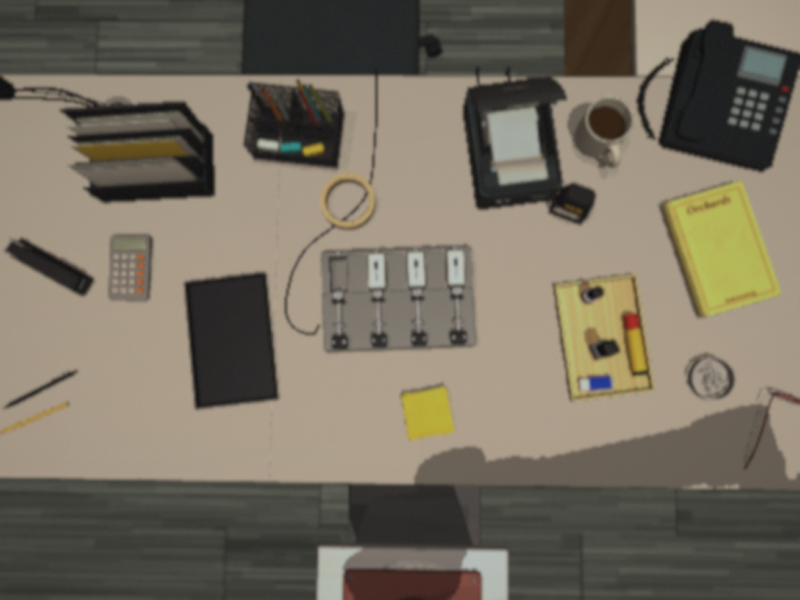

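View pics/scene0.png

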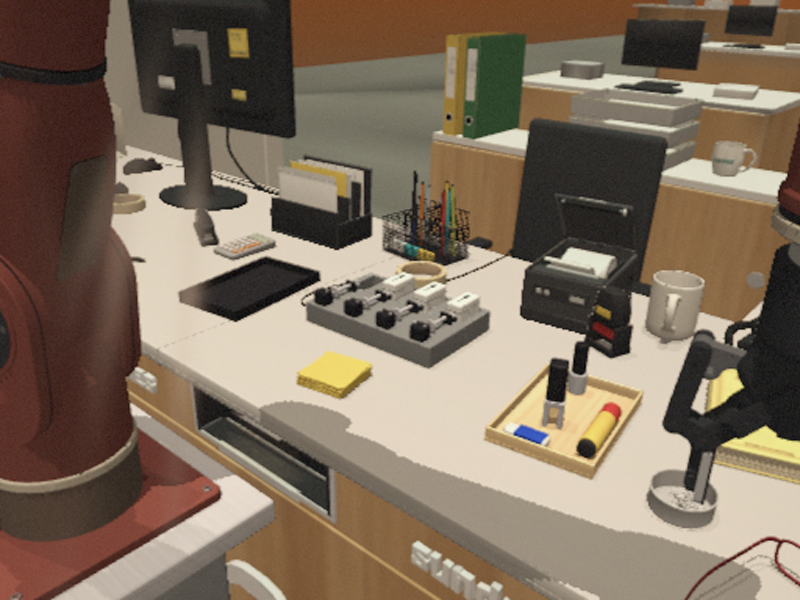

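Create h.py:
```python
import numpy as np, cv2
from station import r
from scipy.spatial.transform import Rotation as R
def pix(c,uv,z,T=None):
    """pixel (native) -> world point on plane z. T: world_from_camera for the wrist (fisheye)"""
    x=(uv[0]-c['cx'])/c['fx'];y=(uv[1]-c['cy'])/c['fy']
    if T is None:
        T=np.linalg.inv(c['camera_from_world']);d=np.array([x,-y,-1])
    else:
        t=np.hypot(x,y);k=np.sin(t)/t if t>1e-9 else 1;d=np.array([x*k,-y*k,-np.cos(t)])
    d=T[:3,:3]@d;o=T[:3,3];return o+d*(z-o[2])/d[2]
def pose():
    s=r.read_state();T=np.eye(4);T[:3,:3]=R.from_quat(s['eef_rot']).as_matrix();T[:3,3]=s['eef_pos'];return T
def yaw(T=None):
    T=pose() if T is None else T;return np.arctan2(T[1,0],T[0,0])
def plan(x,y,z,psi):
    """tool-frame shift and turn to world TCP x y z with tool-x heading psi (mod pi)"""
    T=pose();d=T[:3,:3].T@(np.array([x,y,z])-T[:3,3])
    t=-((psi-yaw(T)+np.pi/2)%np.pi-np.pi/2)
    print('shift',np.round(d,4),'turn',round(t,4))
def wrist():
    T=pose();c=r.capture('wrist');return c,T@c['hand_eye']
def show(n,im,u0,v0,u1,v1,s):
    cv2.imwrite(f'pics/{n}.png',cv2.resize(im[v0:v1,u0:u1],None,fx=s,fy=s,interpolation=cv2.INTER_CUBIC))
```

Run:
```python
from h import *
c=r.capture('top');k=1.5625
P=lambda u,v,z:np.round(pix(c,(u/k,v/k),z)[:3],3)
print('key',P(607,349,.094),'plain',P(597,294,.079))
print('ktray',[P(*q,.02) for q in((554,281),(634,274),(652,388),(572,400))])
print('dock',[P(*q,.036) for q in((322,250),(470,245),(475,346),(324,352))])
print('loan',[P(*q,.02) for q in((186,283),(265,273),(277,397),(196,407))])
plan(*pix(c,(607/k,349/k),.094)[:2],.3,0)
```

```text
key [ 0.484 -0.304  0.094] plain [ 0.573 -0.294  0.079]
ktray [array([ 0.601, -0.236,  0.02 ]), array([ 0.615, -0.372,  0.02 ]), array([ 0.422, -0.398,  0.02 ]), array([ 0.4  , -0.265,  0.02 ])]
dock [array([0.648, 0.16 , 0.036]), array([ 0.659, -0.092,  0.036]), array([ 0.488, -0.101,  0.036]), array([0.475, 0.152, 0.036])]
loan [array([0.591, 0.396, 0.02 ]), array([0.61 , 0.259, 0.02 ]), array([0.399, 0.232, 0.02 ]), array([0.38 , 0.369, 0.02 ])]
shift [ 0.3967 -0.2384 -0.0691] turn 0.2418
```

The manual's scale: shifts go in mm and turns go in units of 0.1 rad. Converting my numbers, 0.36 m is 360, -0.24 m is -240, 0.24 rad is 2.4.

>>> {"api": "creep_tool", "payload": {
  "offsets": [0,0,-70,0,0.6,360,-240,-70,2.4,0.6,360,-240,-70,2.4,0.6,360,-240,-70,2.4,0.6,360,-240,-70,2.4,0.6,360,-240,-70,2.4,0.6,360,-240,-70,2.4,0.6,360,-240,-70,2.4,0.6,360,-240,-70,2.4,0.6,360,-240,-70,2.4,0.6,360,-240,-70,2.4,0.6,360,-240,-70,2.4,0.6],
  "clamp_n": 100
}}

```text
time_s: 1.35
eef_pos: [0.4479, -0.3114, 0.3011]
eef_rot: [1.0, 0.002, -0.0, -0.0]
ft_force: [-0.3, -1.0, 0.4]
finger_gap: 0.599
grip_force: 0.0
```

Run:
```python
from h import *
c,T=wrist();np.savez('w1.npz',im=c['color'],T=T,i=[c['fx'],c['fy'],c['cx'],c['cy']])
print(pose().round(3),c['fx'],c['cx'],c['cy']);print(T.round(3))
cv2.imwrite('pics/w1.png',cv2.resize(c['color'],(800,600),interpolation=cv2.INTER_CUBIC))
```

```text
[[ 1.     0.001 -0.001  0.447]
 [ 0.001 -1.    -0.    -0.313]
 [-0.001  0.    -1.     0.301]
 [ 0.     0.     0.     1.   ]] 297.3186396354542 259.43779200842204 185.43904349635721
[[ 0.004  0.956  0.295  0.523]
 [-1.     0.003  0.002 -0.31 ]
 [ 0.001 -0.295  0.956  0.444]
 [ 0.     0.     0.     1.   ]]
```

View pics/w1.png

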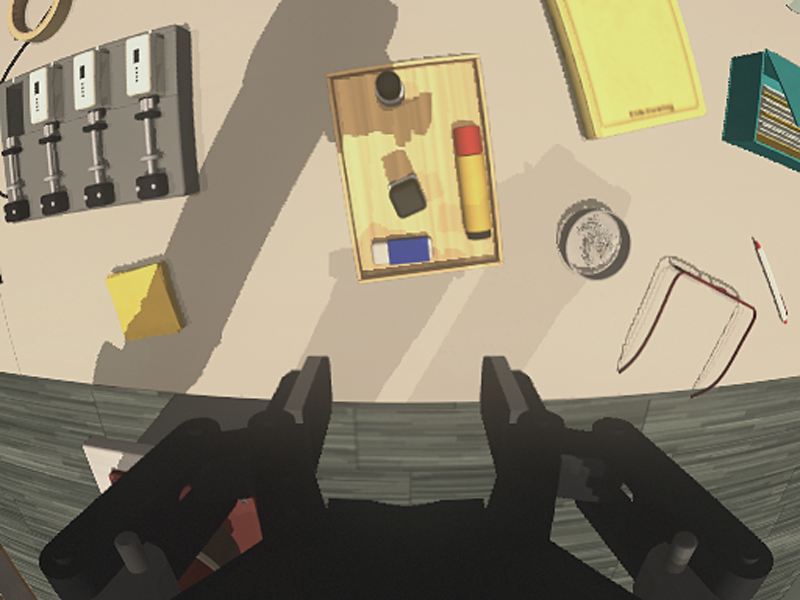

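Run:
```python
from h import *
d=np.load('w1.npz');show('w1k',d['im'],235,95,285,145,12)
```

```text
(no output)
```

View pics/w1k.png

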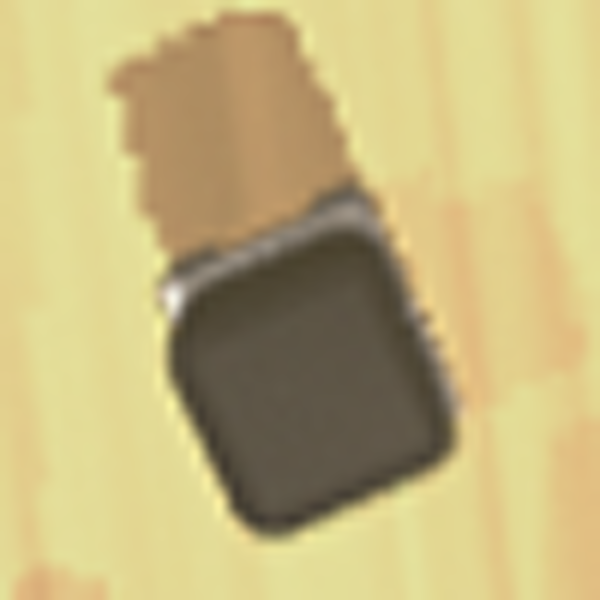

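Run:
```python
from h import *
show('s0k',cv2.imread('pics/scene0.png'),500,330,620,450,4)
d=np.load('w1.npz');c=dict(zip(('fx','fy','cx','cy'),d['i']));T=d['T']
Q=lambda u,v:(234.5+(u+.5)/12,94.5+(v+.5)/12)
p=[pix(c,Q(*q),.094)[:2] for q in((315,420),(185,380),(245,510),(285,530),(440,460))]
print(np.round(p,4));e=p[1]-p[2];f=p[3]-p[4];print(np.arctan2(e[1],e[0]),np.arctan2(f[1],f[0])-np.pi/2) if 0 else None
p=[pix(c,Q(*q),.094,T)[:2] for q in((315,420),(185,380),(245,510),(285,530),(440,460))]
print(np.round(p,4));e=p[1]-p[2];f=p[3]-p[4];print(np.arctan2(e[1],e[0]),np.arctan2(f[1],f[0])-np.pi/2)
```

```text
Traceback (most recent call last):
  File "h.py", line 8, in pix
    T=np.linalg.inv(c['camera_from_world']);d=np.array([x,-y,-1])
                    ~^^^^^^^^^^^^^^^^^^^^^
KeyError: 'camera_from_world'
```

View pics/s0k.png

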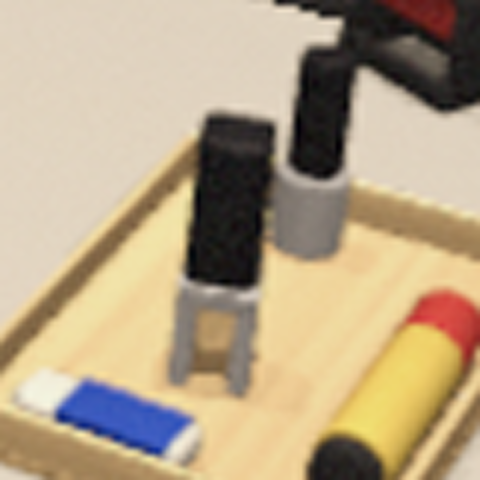

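Run:
```python
from h import *
d=np.load('w1.npz');c=dict(zip(('fx','fy','cx','cy'),d['i']));T=d['T']
Q=lambda u,v:(234.5+(u+.5)/12,94.5+(v+.5)/12)
p=[pix(c,Q(*q),.094,T)[:2] for q in((315,420),(185,380),(245,510),(285,530),(440,460))]
print(np.round(p,4));e=p[1]-p[2];f=p[3]-p[4];a=np.arctan2(e[1],e[0]);b=np.arctan2(f[1],f[0])-np.pi/2;print(a,b)
plan(*p[0],.046,(a+b)/2)
Q=lambda u,v:(u/1.5625-.5,v/1.5625-.5)
print('tray',[pix(c,Q(*q),.02,T)[:2].round(3) for q in((328,76),(480,55),(503,263),(358,281))])
print('banks d,c,b top',[pix(c,Q(*q),.062,T)[:2].round(4) for q in((141,64),(89,80),(45,96))])
print('dock right edge',[pix(c,Q(*q),.036,T)[:2].round(4) for q in((178,27),(187,194))])
```

```text
[[ 0.4836 -0.3123]
 [ 0.4876 -0.2995]
 [ 0.4746 -0.3054]
 [ 0.4727 -0.3093]
 [ 0.4797 -0.3246]]
0.4275752882430825 0.4350506165106576
shift [ 3.67e-02 -2.00e-04  2.55e-01] turn -0.4301
tray [array([ 0.594, -0.24 ]), array([ 0.614, -0.377]), array([ 0.42 , -0.403]), array([ 0.401, -0.265])]
banks d,c,b top [array([ 0.6174, -0.0716]), array([ 0.613 , -0.0092]), array([0.6083, 0.0528])]
dock right edge [array([ 0.6545, -0.0963]), array([ 0.4914, -0.1041])]
```

>>> {"api": "creep_tool", "payload": {
  "offsets": [36.7,0,0,-1.5,0.6,36.7,0,50,-3,0.6,36.7,0,100,-4.3,0.6,36.7,0,160,-4.3,0.6,36.7,0,160,-4.3,0.6,36.7,0,160,-4.3,0.6,36.7,0,160,-4.3,0.6]
}}

```text
time_s: 2.1
eef_pos: [0.4853, -0.3131, 0.1439]
eef_rot: [0.977, 0.213, 0.001, 0.001]
ft_force: [-0.8, 0.7, 1.2]
finger_gap: 0.596
grip_force: 0.0
```

Run:
```python
from h import *
c,T=wrist();np.savez('w2.npz',im=c['color'],T=T,i=[c['fx'],c['fy'],c['cx'],c['cy']])
print(pose().round(4),yaw())
cv2.imwrite('pics/w2.png',cv2.resize(c['color'],(800,600),interpolation=cv2.INTER_CUBIC))
```

```text
[[ 0.9087  0.4174  0.0035  0.4857]
 [ 0.4174 -0.9087 -0.0023 -0.3131]
 [ 0.0022  0.0036 -1.      0.1444]
 [ 0.      0.      0.      1.    ]] 0.4306282979431211
```

View pics/w2.png

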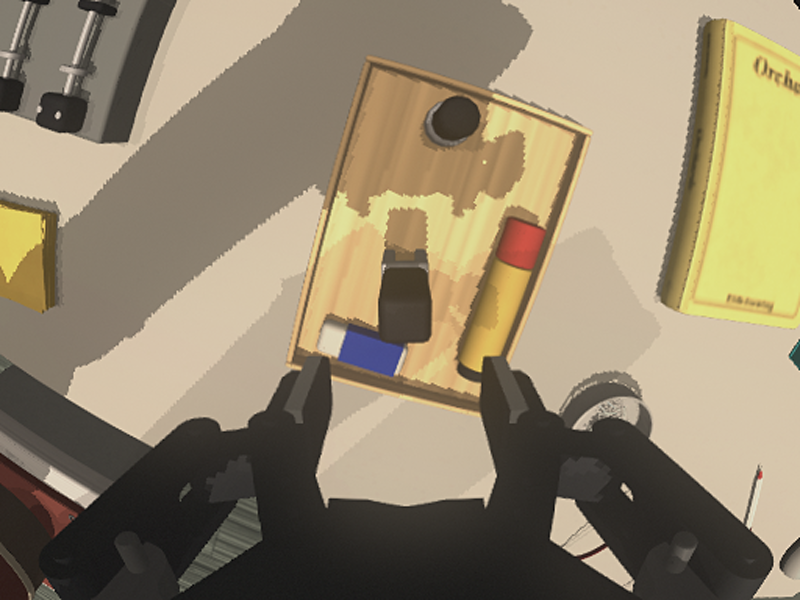

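Run:
```python
from h import *
d=np.load('w2.npz');c=dict(zip(('fx','fy','cx','cy'),d['i']));T=d['T']
p=[pix(c,(u/1.5625-.5,v/1.5625-.5),.094,T)[:2] for u,v in((405,320),(405,298),(405,342),(379,300),(431,300))]
print(np.round(p,4));plan(*p[0],.045,.4306)
```

```text
[[ 0.4868 -0.3111]
 [ 0.4961 -0.3069]
 [ 0.4771 -0.3156]
 [ 0.4905 -0.2969]
 [ 0.5    -0.3176]]
shift [ 0.0016 -0.0017  0.0994] turn 0.0
```

To row units: 0.098 m is 98, 0.08 m is 80.

>>> {"api": "creep_tool", "payload": {
  "offsets": [1,-1,40,0,0.6,1,-1,80,0,0.6,1,-1,98,0,0.6,1,-1,98,0,0.6,1,-1,98,0,0.0,1,-1,98,0,0.0,1,-1,98,0,0.0,1,-1,98,0,0.0,1,-1,98,0,0.0,1,-1,98,0,0.0],
  "clamp_n": 100
}}

```text
time_s: 3.15
eef_pos: [0.4866, -0.3114, 0.0461]
eef_rot: [0.977, 0.214, 0.002, 0.002]
ft_force: [0.1, 0.6, 7.8]
finger_gap: 0.27
grip_force: 97.7
```

```bash
python3 -c "
from h import *
print(pose()[:3,3].round(4),yaw())"
```

```text
[ 0.4866 -0.3114  0.0461] 0.4316593164872455
```

>>> {"api": "creep_tool", "payload": {
  "offsets": [0,0,-50,0,0,0,0,-100,0,0,0,0,-150,0,0,0,0,-200,0,0,0,0,-200,0,0]
}}

```text
time_s: 3.65
eef_pos: [0.4881, -0.312, 0.2529]
eef_rot: [0.977, 0.214, 0.005, 0.005]
ft_force: [0.0, -1.0, -1.0]
finger_gap: 0.268
grip_force: 98.4
```

```bash
python3 -c "
from h import *
print(pose()[:3,3].round(4),yaw());plan(.47,.03,.25,.048)"
```

```text
[ 0.4881 -0.312   0.2529] 0.4318041032172866
shift [ 1.267e-01 -3.182e-01  1.000e-04] turn 0.3838
```

To row units: -0.318 m is -318, 0.127 m is 127, 0.384 rad is 3.84.

>>> {"api": "creep_tool", "payload": {
  "offsets": [127,-318,0,3.84,0,127,-318,0,3.84,0,127,-318,0,3.84,0,127,-318,0,3.84,0,127,-318,0,3.84,0,127,-318,0,3.84,0,127,-318,0,3.84,0,127,-318,0,3.84,0,127,-318,0,3.84,0,127,-318,0,3.84,0,127,-318,0,3.84,0]
}}

```text
time_s: 4.75
eef_pos: [0.4673, 0.0301, 0.2434]
eef_rot: [1.0, 0.023, 0.0, 0.0]
ft_force: [0.2, -0.1, -2.4]
finger_gap: 0.267
grip_force: 98.8
```

Run:
```python
from h import *
c,T=wrist();np.savez('w3.npz',im=c['color'],T=T,i=[c['fx'],c['fy'],c['cx'],c['cy']])
print(pose().round(4),yaw())
cv2.imwrite('pics/w3.png',cv2.resize(c['color'],(800,600),interpolation=cv2.INTER_CUBIC))
```

```text
[[ 0.999   0.0454  0.      0.4673]
 [ 0.0454 -0.999  -0.      0.0302]
 [ 0.      0.     -1.      0.2434]
 [ 0.      0.      0.      1.    ]] 0.04545675672527336
```

View pics/w3.png

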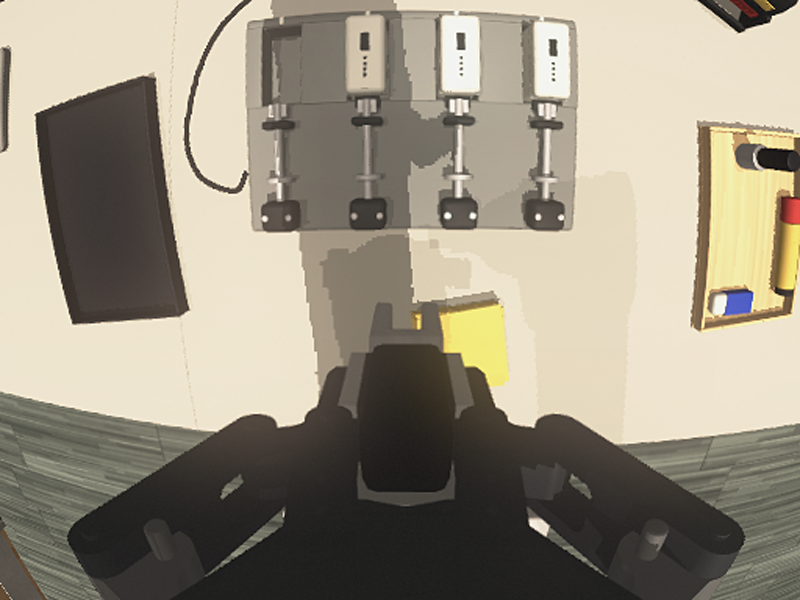

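Run:
```python
from h import *
d=np.load('w3.npz');a=d['im']
cv2.imwrite('pics/w3c.png',np.vstack([cv2.resize(a[70:150,155:265],None,fx=7,fy=7,interpolation=cv2.INTER_CUBIC)[:290+270][:290],cv2.resize(a[70:150,265:375],None,fx=7,fy=7,interpolation=cv2.INTER_CUBIC)[:290]]) if 0 else cv2.resize(a[70:150,155:375],None,fx=3.6,fy=7,interpolation=cv2.INTER_CUBIC))
```

```text
(no output)
```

View pics/w3c.png

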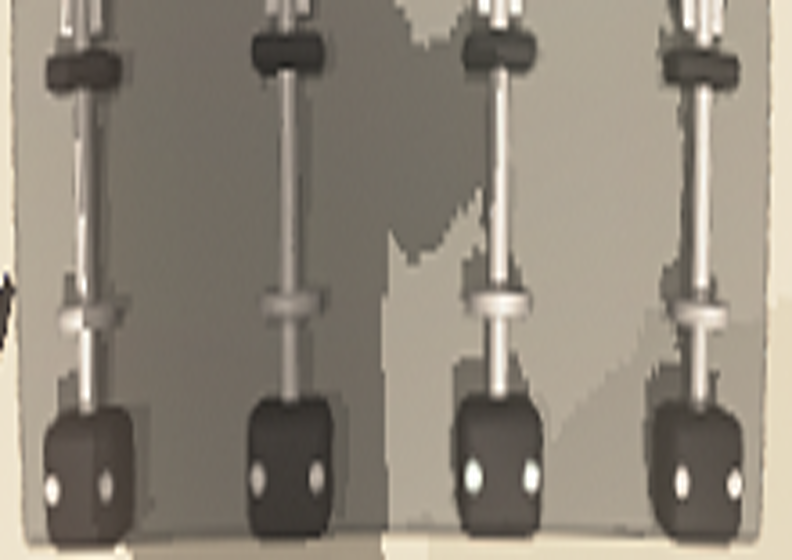

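Run:
```python
from h import *
d=np.load('w3.npz');c=dict(zip(('fx','fy','cx','cy'),d['i']));T=d['T']
Q=lambda u,v:(154.5+(u+.5)/3.6,69.5+(v+.5)/7)
ys=[99,33,-33,-99]
m=[];w=[]
for q,y in zip(((88,314),(291,302),(499,302),(701,313)),ys): w.append(pix(c,Q(*q),.047,T)[:2]);m.append((-.054,y/1e3))
for q,y in zip(((85,92),(288,75),(500,72),(703,88)),ys): w.append(pix(c,Q(*q),.050,T)[:2]);m.append((-.016,y/1e3))
m=np.array(m);w=np.array(w)
mc=m-m.mean(0);wc=w-w.mean(0)
th=np.arctan2((mc[:,0]*wc[:,1]-mc[:,1]*wc[:,0]).sum(),(mc*wc).sum());Rm=np.array([[np.cos(th),-np.sin(th)],[np.sin(th),np.cos(th)]])
t=w.mean(0)-Rm@m.mean(0);print('yaw',th,'org',t,'scale',np.linalg.norm(wc)/np.linalg.norm(mc));print(((w-t)@Rm-m).round(4)*1000)
for n,y in zip('abcd',ys):
    print(n,'key centre',(t+Rm@[-.034,y/1e3]).round(4),'bank',(t+Rm@[.035,y/1e3]).round(4))
# key pose check: nothing
plan(*(t+Rm@[-.034,-.099]),.15,th)
```

```text
yaw 0.0513199521292042 org [0.57778912 0.03031733] scale 0.9931406393065927
[[ 0.7 -0.2]
 [ 0.4 -0.2]
 [ 0.2  0.3]
 [ 0.2 -0.2]
 [-0.4 -1.3]
 [-0.7  0. ]
 [-0.3  0.5]
 [-0.1  1. ]]
a key centre [0.5388 0.1274] bank [0.6077 0.131 ]
b key centre [0.5421 0.0615] bank [0.6111 0.0651]
c key centre [ 0.5455 -0.0044] bank [ 0.6144 -0.0008]
d key centre [ 0.5489 -0.0703] bank [ 0.6178 -0.0668]
shift [0.077  0.1041 0.0934] turn -0.0059
```

To row units: 0.104 m is 104, 0.0934 m is 93.4, -0.006 rad is -0.06.

>>> {"api": "creep_tool", "payload": {
  "offsets": [77,104,0,-0.06,0,77,104,0,-0.06,0,77,104,0,-0.06,0,77,104,40,-0.06,0,77,104,80,-0.06,0,77,104,93.4,-0.06,0,77,104,93.4,-0.06,0,77,104,93.4,-0.06,0]
}}

```text
time_s: 5.6
eef_pos: [0.5498, -0.0689, 0.1515]
eef_rot: [1.0, 0.027, 0.001, 0.0]
ft_force: [0.9, 0.4, -0.6]
finger_gap: 0.266
grip_force: 98.7
```

Run:
```python
from h import *
c,T=wrist();np.savez('w4.npz',im=c['color'],T=T,i=[c['fx'],c['fy'],c['cx'],c['cy']])
print(pose().round(4),yaw());plan(.5489,-.0703,.082,.0513)
cv2.imwrite('pics/w4.png',cv2.resize(c['color'][60:320,130:390],None,fx=2.3,fy=2.3,interpolation=cv2.INTER_CUBIC))
```

```text
[[ 9.986e-01  5.370e-02  2.800e-03  5.502e-01]
 [ 5.370e-02 -9.986e-01 -4.000e-04 -6.880e-02]
 [ 2.800e-03  6.000e-04 -1.000e+00  1.521e-01]
 [ 0.000e+00  0.000e+00  0.000e+00  1.000e+00]] 0.05369344421967923
shift [-0.0016  0.0014  0.0701] turn 0.0024
```

View pics/w4.png

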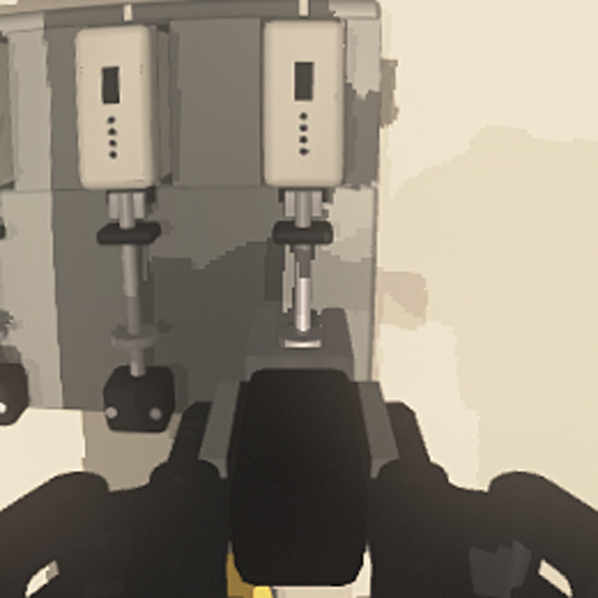

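Run:
```python
from h import *
d=np.load('w4.npz');c=dict(zip(('fx','fy','cx','cy'),d['i']));T=d['T']
P=pose()
for u,v in((248,310),(352,310)):
    w=pix(c,(130+u/2.3-.5,60+v/2.3-.5),P[2,3]-.042,T);print((P[:3,:3].T@(w-P[:3,3])).round(4))
```

```text
[ 0.0116 -0.0152  0.042 ]
[0.0116 0.0144 0.042 ]
```

>>> {"api": "creep_tool", "payload": {
  "offsets": [-0.6,1.4,20,0.02,0,-0.6,1.4,35,0.02,0,-0.6,1.4,45,0.02,0,-0.6,1.4,55,0.02,0,-0.6,1.4,63,0.02,0,-0.6,1.4,70,0.02,0,-0.6,1.4,70,0.02,0,-0.6,1.4,70,0.02,0]
}}

```text
time_s: 6.45
eef_pos: [0.5486, -0.0701, 0.08]
eef_rot: [1.0, 0.026, 0.0, -0.0]
ft_force: [0.1, 0.4, -0.9]
finger_gap: 0.268
grip_force: 98.7
```

```bash
python3 -c "
from h import *
plan(.5489,-.0703,.082,.0513)"
```

```text
shift [ 0.0002  0.0002 -0.002 ] turn 0.0006
```

>>> {"api": "creep_tool", "payload": {
  "offsets": [-3,0,-1,0,0,-6,0,-1,0,0,-9,0,-1,0,0,-9,0,-1,0,0]
}}

```text
time_s: 6.85
eef_pos: [0.5401, -0.0705, 0.0816]
eef_rot: [1.0, 0.026, 0.001, 0.0]
ft_force: [4.2, 0.8, -1.3]
finger_gap: 0.266
grip_force: 98.7
```

>>> {"api": "creep_tool", "payload": {
  "offsets": [-2,0,0,0,0,-3.5,0,0,0,0,-3.5,0,0,0,0]
}}

```text
time_s: 7.15
eef_pos: [0.5371, -0.0707, 0.0816]
eef_rot: [1.0, 0.026, 0.001, 0.0]
ft_force: [6.3, 0.2, -0.3]
finger_gap: 0.27
grip_force: 98.7
```

To row units: -0.068 m is -68, -0.066 m is -66.

>>> {"api": "creep_tool", "payload": {
  "offsets": [6,0,0,0,0,11.5,0,0,0,0,11.5,0,-30,0,0,11.5,0,-68,0,0,11.5,0,-68,0,0,11.5,-33,-68,0,0,11.5,-66,-68,0,0,11.5,-66,-68,0,0,11.5,-66,-68,0,0]
}}

```text
time_s: 8.05
eef_pos: [0.5434, -0.0037, 0.1481]
eef_rot: [1.0, 0.027, -0.001, 0.0]
ft_force: [0.2, -0.7, -1.8]
finger_gap: 0.267
grip_force: 98.7
```

Run:
```python
from h import *
c,T=wrist();np.savez('w5.npz',im=c['color'],T=T,i=[c['fx'],c['fy'],c['cx'],c['cy']])
print(yaw());plan(.5455,-.0044,.082,.0513)
cv2.imwrite('pics/w5.png',cv2.resize(c['color'][60:320,130:390],None,fx=2.3,fy=2.3,interpolation=cv2.INTER_CUBIC))
```

```text
0.05183588160783835
shift [ 0.0021 -0.0004  0.0662] turn 0.0005
```

View pics/w5.png

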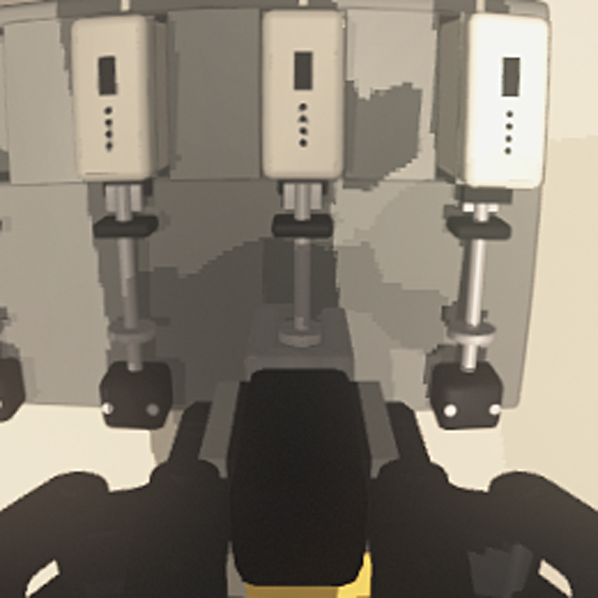

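Bank d (right, larger at 505,100) has popped up and its bar is home; the key is centred over bar c at (303,335). Next: c.

To row units: 0.066 m is 66, 0.055 m is 55.

>>> {"api": "creep_tool", "payload": {
  "offsets": [2,0,20,0,0,2,0,35,0,0,2,0,45,0,0,2,0,55,0,0,2,0,66,0,0,2,0,66,0,0,2,0,66,0,0]
}}

```text
time_s: 8.8
eef_pos: [0.5461, -0.0041, 0.0829]
eef_rot: [1.0, 0.026, -0.0, -0.0]
ft_force: [0.5, -0.2, -1.1]
finger_gap: 0.27
grip_force: 98.7
```

>>> {"api": "creep_tool", "payload": {
  "offsets": [-3,0,0,0,0,-6,0,0,0,0,-9,0,0,0,0,-11.5,0,0,0,0,-11.5,0,0,0,0]
}}

```text
time_s: 9.3
eef_pos: [0.5353, -0.0047, 0.0836]
eef_rot: [1.0, 0.026, 0.001, -0.0]
ft_force: [4.4, 2.1, -0.6]
finger_gap: 0.268
grip_force: 98.7
```

```bash
python3 -c "
from h import *
plan(.5455,-.0044,.082,.0513)"
```

```text
shift [0.0102 0.0002 0.0016] turn 0.0005
```

To row units: -0.0025 m is -2.5, -0.001 m is -1.

>>> {"api": "creep_tool", "payload": {
  "offsets": [-1,0,0,0,0,-2.5,0,0,0,0,-2.5,0,0,0,0]
}}

```text
time_s: 9.6
eef_pos: [0.5332, -0.0048, 0.0836]
eef_rot: [1.0, 0.026, 0.001, -0.0]
ft_force: [6.1, 1.7, -2.1]
finger_gap: 0.271
grip_force: 98.7
```

>>> {"api": "creep_tool", "payload": {
  "offsets": [6,0,0,0,0,13,0,0,0,0,13,0,-30,0,0,13,0,-67,0,0,13,0,-67,0,0,13,-33,-67,0,0,13,-66,-67,0,0,13,-66,-67,0,0,13,-66,-67,0,0]
}}

```text
time_s: 10.5
eef_pos: [0.5409, 0.0623, 0.1491]
eef_rot: [1.0, 0.027, -0.001, 0.0]
ft_force: [-0.3, 0.3, -1.7]
finger_gap: 0.274
grip_force: 98.7
```

Run:
```python
from h import *
print(yaw());plan(.5421,.0615,.082,.0513)
```

```text
0.05368200701623527
shift [0.0013 0.0008 0.0671] turn 0.0024
```

>>> {"api": "creep_tool", "payload": {
  "offsets": [1,0.8,20,0.02,0,1,0.8,35,0.02,0,1,0.8,45,0.02,0,1,0.8,55,0.02,0,1,0.8,66,0.02,0,1,0.8,66,0.02,0,1,0.8,66,0.02,0]
}}

```text
time_s: 11.2
eef_pos: [0.5427, 0.061, 0.0839]
eef_rot: [1.0, 0.025, -0.0, -0.0]
ft_force: [1.5, 0.2, -0.4]
finger_gap: 0.269
grip_force: 98.7
```

>>> {"api": "creep_tool", "payload": {
  "offsets": [-3,0,0,0,0,-6,0,0,0,0,-9,0,0,0,0,-12,0,0,0,0,-13.5,0,0,0,0,-13.5,0,0,0,0]
}}

```text
time_s: 11.8
eef_pos: [0.5301, 0.0604, 0.0846]
eef_rot: [1.0, 0.025, 0.001, -0.0]
ft_force: [6.6, 1.2, -3.6]
finger_gap: 0.27
grip_force: 98.6
```

>>> {"api": "creep_tool", "payload": {
  "offsets": [6,0,0,0,0,13,0,0,0,0,13,0,-30,0,0,13,0,-67,0,0,0,0,-110,0,0,-40,30,-150,0,0,-60,30,-165,0,0,-60,30,-165,0,0,-60,30,-165,0,0]
}}

```text
time_s: 12.7
eef_pos: [0.4706, 0.027, 0.2492]
eef_rot: [1.0, 0.024, 0.0, 0.0]
ft_force: [0.2, 0.3, -2.0]
finger_gap: 0.272
grip_force: 98.7
```

Run:
```python
from h import *
c,T=wrist();np.savez('w6.npz',im=c['color'],T=T,i=[c['fx'],c['fy'],c['cx'],c['cy']])
cv2.imwrite('pics/w6.png',cv2.resize(c['color'],(800,600),interpolation=cv2.INTER_CUBIC))
plan(.4866,-.3114,.25,.4317)
```

```text
shift [-0.0009  0.3391 -0.0016] turn -0.382
```

View pics/w6.png

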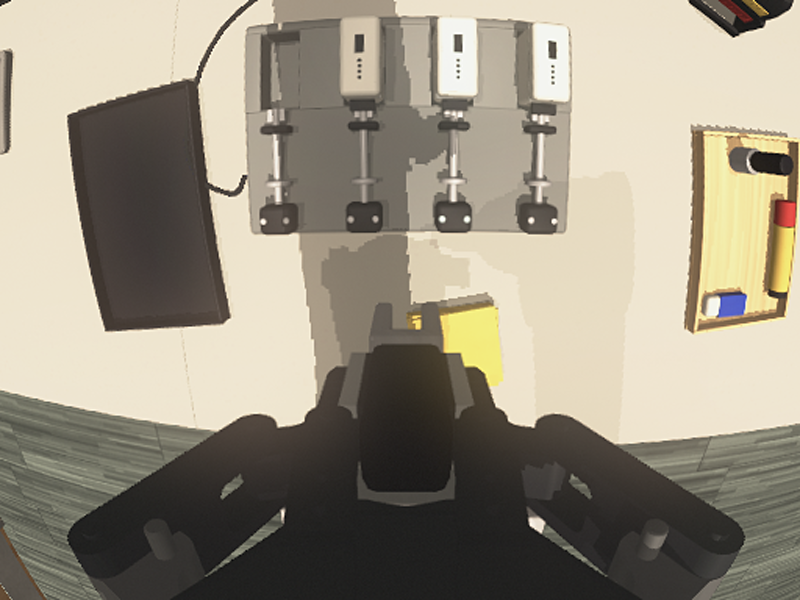

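All three banks are raised (lugs visible at 363, 453, 541; row ~105), bars are home, and the loan tray has shifted about 3 cm towards the dock. Returning the key to its spot.

To row units: 0.339 m is 339, -0.001 m is -1, -0.382 rad is -3.82.

>>> {"api": "creep_tool", "payload": {
  "offsets": [-1,339,0,-3.82,0,-1,339,0,-3.82,0,-1,339,0,-3.82,0,-1,339,0,-3.82,0,-1,339,0,-3.82,0,-1,339,0,-3.82,0,-1,339,0,-3.82,0,-1,339,0,-3.82,0,-1,339,0,-3.82,0,-1,339,0,-3.82,0]
}}

```text
time_s: 13.75
eef_pos: [0.4872, -0.3097, 0.2474]
eef_rot: [0.977, 0.215, -0.001, -0.001]
ft_force: [0.4, 0.3, -1.8]
finger_gap: 0.262
grip_force: 98.6
```

```bash
python3 -c "
from h import *
plan(.4866,-.3114,.047,.4317)"
```

```text
shift [-0.0011  0.0018  0.2004] turn 0.002
```

To row units: 0.198 m is 198, 0.195 m is 195.

>>> {"api": "creep_tool", "payload": {
  "offsets": [-1,2,50,0,0,-1,2,100,0,0,-1,2,150,0,0,-1,2,180,0,0,-1,2,190,0,0,-1,2,195,0,0,-1,2,198,0,0,-1,2,198,0,0,-1,2,198,0,0]
}}

```text
time_s: 14.65
eef_pos: [0.4875, -0.314, 0.0524]
eef_rot: [0.977, 0.214, 0.001, 0.001]
ft_force: [-0.4, -0.5, -2.0]
finger_gap: 0.272
grip_force: 99.0
```

>>> {"api": "creep_tool", "payload": {
  "offsets": [0,0,1,0,0,0,0,2,0,0,0,0,2,0,0]
}}

```text
time_s: 14.95
eef_pos: [0.4866, -0.3136, 0.049]
eef_rot: [0.977, 0.214, 0.0, 0.0]
ft_force: [0.2, -0.5, -0.1]
finger_gap: 0.271
grip_force: 99.0
```

To row units: 0.0025 m is 2.5, 0.002 m is 2.

>>> {"api": "creep_tool", "payload": {
  "offsets": [0,0,1,0,0,0,0,2,0,0,0,0,2.5,0,0,0,0,2.5,0,0]
}}

```text
time_s: 15.35
eef_pos: [0.4865, -0.3135, 0.0463]
eef_rot: [0.977, 0.214, -0.0, -0.0]
ft_force: [-1.0, 0.2, -0.5]
finger_gap: 0.267
grip_force: 99.0
```

>>> {"api": "creep_tool", "payload": {
  "offsets": [0,0,0,0,0.15,0,0,0,0,0.35,0,0,0,0,0.5,0,0,0,0,0.6,0,0,0,0,0.6,0,0,0,0,0.6]
}}

```text
time_s: 15.95
eef_pos: [0.4866, -0.3136, 0.0465]
eef_rot: [0.977, 0.214, 0.0, 0.0]
ft_force: [-0.3, 0.8, 0.9]
finger_gap: 0.601
grip_force: 0.0
```

>>> {"api": "creep_tool", "payload": {
  "offsets": [0,0,-30,0,0.6,0,0,-70,0,0.6,0,0,-120,0,0.6,0,0,-170,0,0.6,0,0,-200,0,0.6,0,0,-200,0,0.6]
}}

```text
time_s: 16.55
eef_pos: [0.4886, -0.3146, 0.252]
eef_rot: [0.977, 0.214, 0.003, 0.003]
ft_force: [0.2, 0.3, -0.4]
finger_gap: 0.601
grip_force: 0.0
```

Run:
```python
from h import *
c,T=wrist();np.savez('w7.npz',im=c['color'],T=T,i=[c['fx'],c['fy'],c['cx'],c['cy']])
cv2.imwrite('pics/w7.png',cv2.resize(c['color'],(800,600),interpolation=cv2.INTER_CUBIC))
print(yaw());plan(.47,.06,.25,.0513)
```

```text
0.4317267655894803
shift [ 0.1405 -0.3471 -0.0021] turn 0.3804
```

View pics/w7.png

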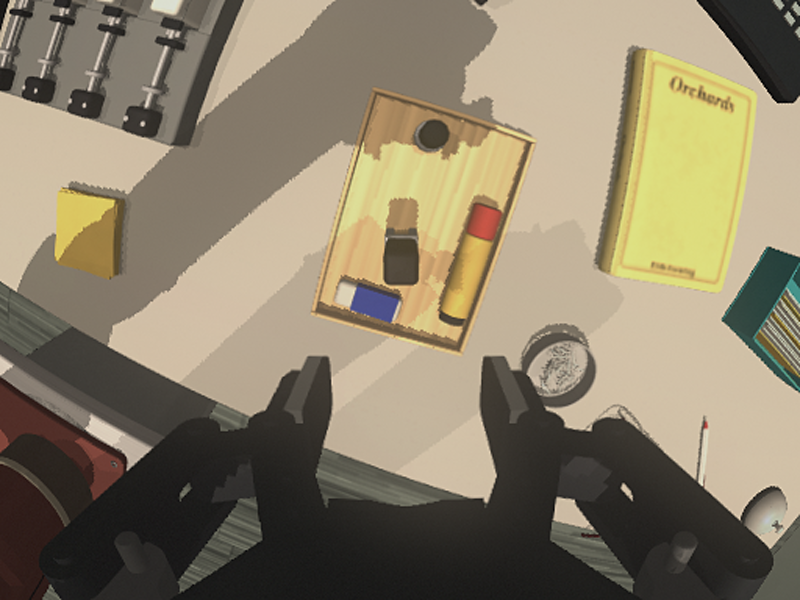

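The manual's scale: shifts go in mm and turns go in units of 0.1 rad. Converting my numbers, -0.447 m is -447, -0.347 m is -347, 0.38 rad is 3.8.

>>> {"api": "creep_tool", "payload": {
  "offsets": [140,-347,-50,3.8,0.6,140,-347,-50,3.8,0.6,140,-347,-50,3.8,0.6,140,-347,-50,3.8,0.6,140,-347,-50,3.8,0.6,140,-347,-50,3.8,0.6,140,-347,-50,3.8,0.6,140,-347,-50,3.8,0.6,160,-447,-50,3.8,0.6,160,-447,-50,3.8,0.6,160,-447,-50,3.8,0.6,160,-447,-50,3.8,0.6]
}}

```text
time_s: 17.8
eef_pos: [0.4439, 0.1604, 0.2952]
eef_rot: [1.0, 0.027, -0.001, 0.0]
ft_force: [0.3, -0.9, 0.5]
finger_gap: 0.598
grip_force: 0.0
```

Run:
```python
from h import *
c,T=wrist();np.savez('w8.npz',im=c['color'],T=T,i=[c['fx'],c['fy'],c['cx'],c['cy']])
cv2.imwrite('pics/w8.png',cv2.resize(c['color'],(800,600),interpolation=cv2.INTER_CUBIC))
print(yaw())
```

```text
0.052267098318373055
```

View pics/w8.png

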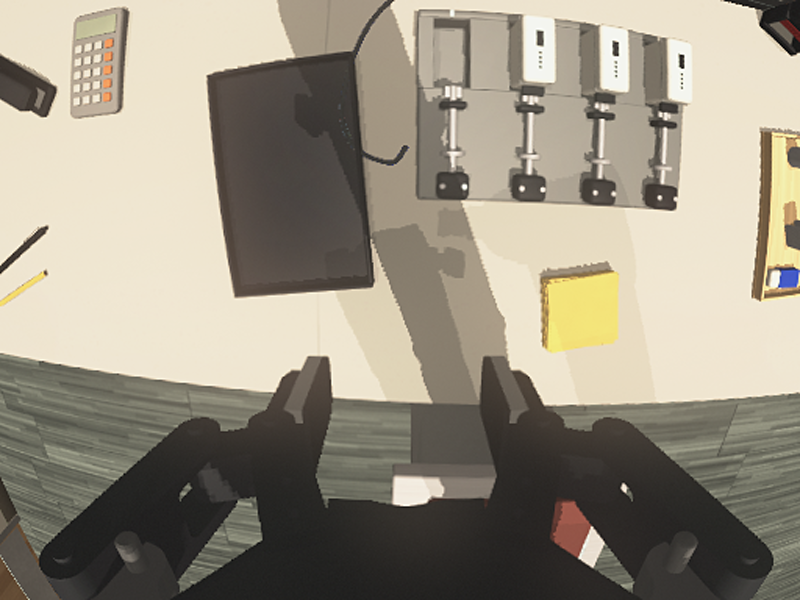

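Run:
```python
from h import *
d=np.load('w8.npz');c=dict(zip(('fx','fy','cx','cy'),d['i']));T=d['T']
Q=lambda u,v:(u/1.5625-.5,v/1.5625-.5)
k=np.array([pix(c,Q(*q),.02,T)[:2] for q in((208,75),(353,53),(373,287),(235,296))])
print(k.round(4),[np.linalg.norm(k[i]-k[i-1]).round(3) for i in range(4)])
o=k.mean(0);e=k[0]-k[3]+k[1]-k[2];th=np.arctan2(e[1],e[0]);print('tray',o,th)
Rm=np.array([[np.cos(th),-np.sin(th)],[np.sin(th),np.cos(th)]])
for q in((-.045,-.035),(-.045,.035),(.045,0)):print((o+Rm@q).round(4))
for n,q in zip('bcd',((541,45),(614,54),(679,66))): print(n,pix(c,Q(*q),.076,T)[:2].round(4))
plan(.6111,.0651,.15,.0513)
```

```text
[[0.5898 0.3542]
 [0.6064 0.2169]
 [0.3913 0.1892]
 [0.3746 0.3268]] [np.float64(0.217), np.float64(0.138), np.float64(0.217), np.float64(0.139)]
tray [0.49051405 0.27178523] 0.1275063845774251
[0.4503 0.2313]
[0.4414 0.3008]
[0.5351 0.2775]
b [0.614  0.0644]
c [0.6179 0.0007]
d [ 0.6215 -0.0641]
shift [0.1617 0.1023 0.1451] turn 0.001
```

To row units: 0.15 m is 150, 0.162 m is 162.

>>> {"api": "creep_tool", "payload": {
  "offsets": [50,30,0,0,0.6,100,60,30,0,0.6,150,90,80,0,0.6,162,102,120,0,0.6,162,102,145,0,0.6,162,102,145,0,0.6,162,102,145,0,0.6]
}}

```text
time_s: 18.55
eef_pos: [0.6108, 0.0639, 0.1489]
eef_rot: [1.0, 0.025, -0.003, 0.0]
ft_force: [0.0, -0.3, 0.6]
finger_gap: 0.598
grip_force: 0.0
```

```bash
python3 -c "
from h import *
plan(.612,.0651,.044,.0513)"
```

```text
shift [ 0.0018 -0.0011  0.1049] turn -0.0022
```

To row units: 0.104 m is 104, 0.095 m is 95.

>>> {"api": "creep_tool", "payload": {
  "offsets": [1,-1,40,0,0.6,1,-1,80,0,0.6,1,-1,95,0,0.6,1,-1,104,0,0.6,1,-1,104,0,0.6,1,-1,104,0,0.4,1,-1,104,0,0.2,1,-1,104,0,0.2,1,-1,104,0,0.2,1,-1,104,0,0.2],
  "clamp_n": 50
}}

```text
time_s: 19.55
eef_pos: [0.6138, 0.0671, 0.0484]
eef_rot: [1.0, 0.026, 0.001, -0.0]
ft_force: [1.8, 0.6, 5.0]
finger_gap: 0.321
grip_force: 52.1
```

To row units: -0.13 m is -130, -0.1 m is -100.

>>> {"api": "creep_tool", "payload": {
  "offsets": [0,0,-10,0,0.2,0,0,-30,0,0.2,0,0,-60,0,0.2,0,0,-100,0,0.2,0,0,-130,0,0.2,0,0,-130,0,0.2,0,0,-130,0,0.2]
}}

```text
time_s: 20.25
eef_pos: [0.6126, 0.0669, 0.1779]
eef_rot: [1.0, 0.026, 0.0, 0.0]
ft_force: [-0.0, 0.2, -2.7]
finger_gap: 0.319
grip_force: 51.4
```

```bash
python3 -c "
from h import *
plan(.4414,.3008,.16,.1275)"
```

```text
shift [-0.1589 -0.2424  0.0178] turn -0.0757
```

>>> {"api": "creep_tool", "payload": {
  "offsets": [-30,-40,0,0,0.2,-60,-85,0,0,0.2,-90,-130,0,-0.3,0.2,-120,-180,0,-0.5,0.2,-145,-220,0,-0.76,0.2,-159,-242,0,-0.76,0.2,-159,-242,0,-0.76,0.2,-159,-242,0,-0.76,0.2,-159,-242,30,-0.76,0.2,-159,-242,60,-0.76,0.2,-159,-242,60,-0.76,0.2]
}}

```text
time_s: 21.35
eef_pos: [0.4401, 0.2968, 0.1131]
eef_rot: [0.998, 0.063, -0.004, 0.002]
ft_force: [-0.2, -0.4, -1.3]
finger_gap: 0.319
grip_force: 51.2
```

```bash
python3 -c "
from h import *
plan(.4414,.3008,.047,.1275)"
```

```text
shift [ 0.0023 -0.004   0.0661] turn -0.0022
```

>>> {"api": "creep_tool", "payload": {
  "offsets": [2,-3,30,0,0.2,2,-3,50,0,0.2,2,-3,58,0,0.2,2,-3,62,0,0.2,2,-3,65,0,0.2,2,-3,66,0,0.2,2,-3,66,0,0.2]
}}

```text
time_s: 22.05
eef_pos: [0.4435, 0.3039, 0.0521]
eef_rot: [0.998, 0.064, 0.0, -0.0]
ft_force: [0.1, -0.5, -1.4]
finger_gap: 0.321
grip_force: 51.3
```

>>> {"api": "creep_tool", "payload": {
  "offsets": [0,0,2,0,0.2,0,0,4,0,0.2,0,0,5,0,0.2,0,0,5,0,0.2]
}}

```text
time_s: 22.45
eef_pos: [0.4434, 0.3037, 0.0465]
eef_rot: [0.998, 0.064, 0.0, -0.0]
ft_force: [0.5, 0.0, 0.6]
finger_gap: 0.32
grip_force: 51.7
```

>>> {"api": "creep_tool", "payload": {
  "offsets": [0,0,1,0,0.2,0,0,1.5,0,0.2,0,0,1.5,0,0.2]
}}

```text
time_s: 22.75
eef_pos: [0.4433, 0.3037, 0.045]
eef_rot: [0.998, 0.064, 0.0, -0.0]
ft_force: [1.9, -0.2, 1.7]
finger_gap: 0.317
grip_force: 51.6
```

Contact (force has swung from −1.4 to +1.7). Release, rise, then go for c.

>>> {"api": "creep_tool", "payload": {
  "offsets": [0,0,0,0,0.36,0,0,0,0,0.42,0,0,0,0,0.5,0,0,0,0,0.56,0,0,0,0,0.6,0,0,-30,0,0.6,0,0,-70,0,0.6,0,0,-110,0,0.6,0,0,-110,0,0.6]
}}

```text
time_s: 23.65
eef_pos: [0.4453, 0.3058, 0.1603]
eef_rot: [0.998, 0.064, 0.004, -0.002]
ft_force: [1.2, 0.3, 0.0]
finger_gap: 0.597
grip_force: 0.0
```

```bash
python3 -c "
from h import *
plan(.6154,.0,.155,.0513)"
```

```text
shift [0.1297 0.325  0.0053] turn 0.0766
```

To row units: 0.325 m is 325, 0.13 m is 130, 0.076 rad is 0.76.

>>> {"api": "creep_tool", "payload": {
  "offsets": [130,325,0,0.76,0.6,130,325,0,0.76,0.6,130,325,0,0.76,0.6,130,325,0,0.76,0.6,130,325,0,0.76,0.6,130,325,0,0.76,0.6,130,325,0,0.76,0.6,130,325,0,0.76,0.6,130,325,0,0.76,0.6,130,325,0,0.76,0.6]
}}

```text
time_s: 24.65
eef_pos: [0.6129, -0.0006, 0.1545]
eef_rot: [1.0, 0.027, -0.0, -0.0]
ft_force: [0.2, 1.0, -0.8]
finger_gap: 0.602
grip_force: 0.0
```

Run:
```python
from h import *
plan(.6154,.0,.044,.0513)
c=r.capture('top');cv2.imwrite('pics/chk1.png',c['color'])
```

```text
shift [ 0.0026 -0.0004  0.1105] turn 0.0021
```

To row units: 0.107 m is 107, 0.098 m is 98.

>>> {"api": "creep_tool", "payload": {
  "offsets": [2,0,40,0,0.6,2,0,80,0,0.6,2,0,98,0,0.6,2,0,107,0,0.6,2,0,107,0,0.6,2,0,107,0,0.4,2,0,107,0,0.2,2,0,107,0,0.2,2,0,107,0,0.2,2,0,107,0,0.2]
}}

```text
time_s: 25.7
eef_pos: [0.6164, -0.0018, 0.0489]
eef_rot: [1.0, 0.026, 0.001, -0.0]
ft_force: [1.8, 2.0, 4.6]
finger_gap: 0.318
grip_force: 52.4
```

>>> {"api": "creep_tool", "payload": {
  "offsets": [0,0,-10,0,0.2,0,0,-30,0,0.2,0,0,-60,0,0.2,0,0,-100,0,0.2,0,0,-130,0,0.2,0,0,-130,0,0.2,0,0,-130,0,0.2]
}}

```text
time_s: 26.4
eef_pos: [0.6153, -0.0024, 0.1784]
eef_rot: [1.0, 0.026, 0.0, 0.0]
ft_force: [0.2, 0.2, -2.1]
finger_gap: 0.316
grip_force: 51.9
```

```bash
python3 -c "
from h import *
plan(.4503,.2313,.16,.1275)"
```

```text
shift [-0.1528 -0.2419  0.0182] turn -0.0761
```

To row units: -0.242 m is -242, -0.22 m is -220, -0.076 rad is -0.76.

>>> {"api": "creep_tool", "payload": {
  "offsets": [-30,-40,0,0,0.2,-60,-85,0,0,0.2,-90,-130,0,-0.3,0.2,-120,-180,0,-0.5,0.2,-140,-220,0,-0.76,0.2,-153,-242,0,-0.76,0.2,-153,-242,0,-0.76,0.2,-153,-242,0,-0.76,0.2,-153,-242,30,-0.76,0.2,-153,-242,60,-0.76,0.2,-153,-242,60,-0.76,0.2]
}}

```text
time_s: 27.5
eef_pos: [0.4482, 0.2285, 0.1137]
eef_rot: [0.998, 0.063, -0.004, 0.001]
ft_force: [0.0, -0.6, -2.1]
finger_gap: 0.321
grip_force: 51.7
```

```bash
python3 -c "
from h import *
plan(.4503,.2313,.052,.1275)"
```

```text
shift [ 0.0029 -0.0026  0.0617] turn -0.0021
```

>>> {"api": "creep_tool", "payload": {
  "offsets": [1,0,30,0,0.2,1,0,50,0,0.2,1,0,56,0,0.2,1,0,61,0,0.2,1,0,65,0,0.2,1,0,65,0,0.2]
}}

```text
time_s: 28.1
eef_pos: [0.4516, 0.2318, 0.0534]
eef_rot: [0.998, 0.064, 0.0, -0.0]
ft_force: [0.5, 0.1, -1.9]
finger_gap: 0.32
grip_force: 51.8
```

>>> {"api": "creep_tool", "payload": {
  "offsets": [0,0,2,0,0.2,0,0,3,0,0.2,0,0,4,0,0.2,0,0,4,0,0.2]
}}

```text
time_s: 28.5
eef_pos: [0.4512, 0.2318, 0.049]
eef_rot: [0.998, 0.064, 0.0, 0.0]
ft_force: [-0.7, -1.3, -1.5]
finger_gap: 0.319
grip_force: 51.8
```

>>> {"api": "creep_tool", "payload": {
  "offsets": [0,0,1,0,0.2,0,0,2.5,0,0.2,0,0,3.5,0,0.2,0,0,3.5,0,0.2]
}}

```text
time_s: 28.9
eef_pos: [0.4513, 0.232, 0.0454]
eef_rot: [0.998, 0.064, 0.0, -0.0]
ft_force: [-0.1, -0.4, 1.0]
finger_gap: 0.317
grip_force: 52.1
```

>>> {"api": "creep_tool", "payload": {
  "offsets": [0,0,0,0,0.36,0,0,0,0,0.42,0,0,0,0,0.5,0,0,0,0,0.56,0,0,0,0,0.6,0,0,-30,0,0.6,0,0,-70,0,0.6,0,0,-110,0,0.6,0,0,-110,0,0.6]
}}

```text
time_s: 29.8
eef_pos: [0.4537, 0.2336, 0.1606]
eef_rot: [0.998, 0.064, 0.004, -0.001]
ft_force: [0.9, 0.6, 0.8]
finger_gap: 0.603
grip_force: 0.0
```

```bash
python3 -c "
from h import *
plan(.619,-.0655,.155,.0513)"
```

```text
shift [0.1258 0.3177 0.006 ] turn 0.0766
```

>>> {"api": "creep_tool", "payload": {
  "offsets": [126,318,0,0.76,0.6,126,318,0,0.76,0.6,126,318,0,0.76,0.6,126,318,0,0.76,0.6,126,318,0,0.76,0.6,126,318,0,0.76,0.6,126,318,0,0.76,0.6,126,318,0,0.76,0.6,126,318,0,0.76,0.6,126,318,0,0.76,0.6]
}}

```text
time_s: 30.8
eef_pos: [0.6162, -0.0661, 0.155]
eef_rot: [1.0, 0.027, -0.0, -0.0]
ft_force: [0.2, 0.9, 0.1]
finger_gap: 0.601
grip_force: 0.0
```

```bash
python3 -c "
from h import *
plan(.619,-.0665,.044,.0513)"
```

```text
shift [0.0028 0.0007 0.111 ] turn 0.002
```

>>> {"api": "creep_tool", "payload": {
  "offsets": [2,0,40,0,0.6,2,0,80,0,0.6,2,0,98,0,0.6,2,0,107,0,0.6,2,0,107,0,0.6,2,0,107,0,0.4,2,0,107,0,0.2,2,0,107,0,0.2,2,0,107,0,0.2,2,0,107,0,0.2]
}}

```text
time_s: 31.8
eef_pos: [0.6195, -0.0673, 0.0493]
eef_rot: [1.0, 0.026, 0.001, -0.0]
ft_force: [1.6, 1.4, 4.2]
finger_gap: 0.316
grip_force: 52.3
```

>>> {"api": "creep_tool", "payload": {
  "offsets": [0,0,-10,0,0.2,0,0,-30,0,0.2,0,0,-60,0,0.2,0,0,-100,0,0.2,0,0,-130,0,0.2,0,0,-130,0,0.2,0,0,-130,0,0.2]
}}

```text
time_s: 32.5
eef_pos: [0.6186, -0.0677, 0.1791]
eef_rot: [1.0, 0.026, 0.0, 0.0]
ft_force: [0.3, 0.3, -1.7]
finger_gap: 0.318
grip_force: 51.8
```

```bash
python3 -c "
from h import *
plan(.5351,.2775,.178,.1275)"
```

```text
shift [-0.0656 -0.349   0.0009] turn -0.076
```

To row units: -0.349 m is -349, -0.32 m is -320, -0.076 rad is -0.76.

>>> {"api": "creep_tool", "payload": {
  "offsets": [-10,-50,0,0,0.2,-20,-95,0,0,0.2,-30,-140,0,-0.3,0.2,-40,-185,0,-0.5,0.2,-50,-230,0,-0.76,0.2,-60,-275,0,-0.76,0.2,-65,-320,0,-0.76,0.2,-65.5,-349,0,-0.76,0.2,-65.5,-349,0,-0.76,0.2,-65.5,-349,30,-0.76,0.2,-65.5,-349,80,-0.76,0.2,-65.5,-349,80,-0.76,0.2]
}}

```text
time_s: 33.7
eef_pos: [0.5313, 0.2738, 0.0913]
eef_rot: [0.998, 0.064, -0.006, 0.003]
ft_force: [-1.6, -1.2, -1.2]
finger_gap: 0.317
grip_force: 51.7
```

```bash
python3 -c "
from h import *
plan(.5351,.2775,.052,.1275)"
```

```text
shift [ 0.0047 -0.0034  0.0392] turn -0.0004
```

>>> {"api": "creep_tool", "payload": {
  "offsets": [3,-1,20,0,0.2,3,-1,33,0,0.2,3,-1,39,0,0.2,3,-1,42,0,0.2,3,-1,42,0,0.2]
}}

```text
time_s: 34.2
eef_pos: [0.5381, 0.279, 0.0569]
eef_rot: [0.998, 0.064, 0.0, 0.0]
ft_force: [0.7, 0.5, -1.1]
finger_gap: 0.319
grip_force: 51.7
```

>>> {"api": "creep_tool", "payload": {
  "offsets": [0,0,1,0,0.2,0,0,2,0,0.2,0,0,3,0,0.2,0,0,3,0,0.2]
}}

```text
time_s: 34.6
eef_pos: [0.538, 0.2791, 0.0535]
eef_rot: [0.998, 0.064, 0.0, 0.0]
ft_force: [-0.6, 0.2, -1.6]
finger_gap: 0.316
grip_force: 51.7
```

Still about 7 mm up.

To row units: 0.0065 m is 6.5, 0.006 m is 6.

>>> {"api": "creep_tool", "payload": {
  "offsets": [0,0,2,0,0.2,0,0,4,0,0.2,0,0,6,0,0.2,0,0,6.5,0,0.2,0,0,6.5,0,0.2]
}}

```text
time_s: 35.1
eef_pos: [0.538, 0.2791, 0.0469]
eef_rot: [0.998, 0.064, -0.0, -0.0]
ft_force: [-1.4, 0.7, 2.0]
finger_gap: 0.322
grip_force: 52.0
```

>>> {"api": "creep_tool", "payload": {
  "offsets": [0,0,1,0,0.2,0,0,1.5,0,0.2,0,0,1.5,0,0.2]
}}

```text
time_s: 35.4
eef_pos: [0.5381, 0.2792, 0.0455]
eef_rot: [0.998, 0.064, 0.0, -0.0]
ft_force: [-0.7, -0.3, 0.8]
finger_gap: 0.319
grip_force: 52.0
```

>>> {"api": "creep_tool", "payload": {
  "offsets": [0,0,0,0,0.36,0,0,0,0,0.42,0,0,0,0,0.5,0,0,0,0,0.56,0,0,0,0,0.6,0,0,-30,0,0.6,0,0,-70,0,0.6,0,0,-110,0,0.6,0,0,-150,0,0.6,-40,50,-180,0,0.6,-80,100,-200,0,0.6,-80,100,-200,0,0.6]
}}

```text
time_s: 36.6
eef_pos: [0.4705, 0.1681, 0.2464]
eef_rot: [0.998, 0.064, 0.0, 0.0]
ft_force: [1.4, -0.7, -0.1]
finger_gap: 0.602
grip_force: 0.0
```

Run:
```python
from h import *
c,T=wrist()
cv2.imwrite('pics/end.png',cv2.resize(c['color'],(800,600),interpolation=cv2.INTER_CUBIC))
```

```text
(no output)
```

View pics/end.png

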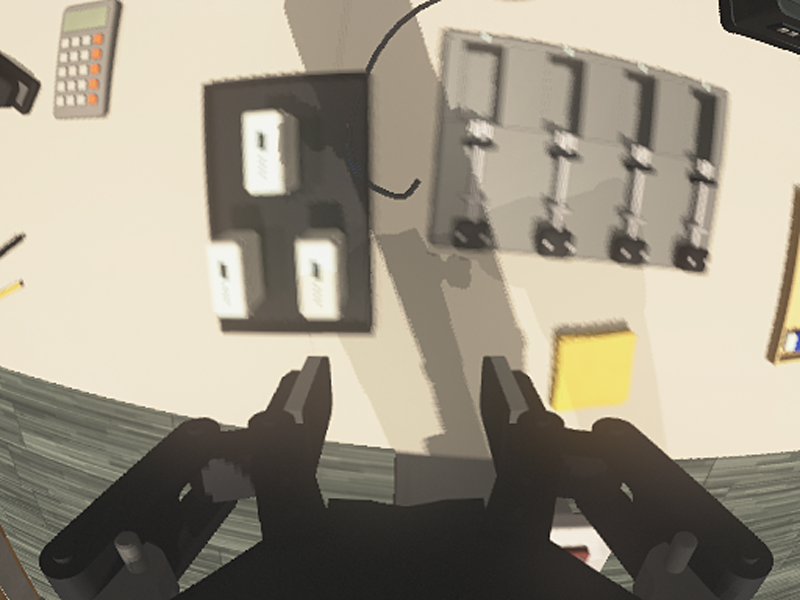

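All three banks stand in the black tray (at 268,152; 236,278; 320,277), the pockets are empty and the bars are home. Handing in.

```bash
python3 -c "
from station import r
print(r.close_job())"
```

```text
the job is handed in; nothing more can be done
None
```

The job is handed in at about 37 s on the robot's clock: the three banks present (b, c, d; bay a was empty) were released with the forked key and set upright in the black tray, and the key is standing in its wooden tray; the last picture showed the bars home, but no verdict came back.

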